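# Dry run of a tack-weld order on witness pins

## Robot

A 7-joint arm with a two-finger parallel gripper is mounted at the origin on the work surface; the furniture and walls round the work are solid. World frame = base frame: x ahead of the robot, y to its left, z up, the work surface at z = 0. Lengths are in m, angles in rad, forces in N, time in s.
With the tool pointing down it reaches from about 0.4 to 0.85 m from the base axis. Payload 4.5 kg.
Tool frame: the origin (TCP) lies midway between the tips of the shut fingers; the grasp point (between the pads) lies 19 mm behind it; z points along the fingers, y is the line along which they close (so a half turn about z gives the same grasp; the last joint's range is limited). The gripper opens to 85 mm and grips with 20 to 120 N. Pads are 22 mm wide; open, the fingers measure 114 mm over their backs; the gripper's body (76 mm by 85 mm) begins 54 mm behind the grasp point. The pads swing forward as they close: fully open they stand 13 mm farther back than shut.
Start: joints at [-1.234, 0.689, -0.195, 1.565, 0.157, 0.902, -0.215], TCP at [0.186, 0.597, 0.231] pointing down, gripper open.
Joint ranges: [-3.01, 3.01], [-0.46, 2.08], [-1.47, 1.51], [0.13, 2.56], [-1, 4.14], [0.04, 2.09], [-2.66, 2.66]. Speed limits (rad/s): [2.57, 2.57, 3.14, 3.14, 3.14, 3.14, 3.14].

## Interface

Orientations are given as a unit quaternion [x, y, z, w].
In Python, from workcell import manip, camera, camera_params gives the robot as it stands.
- The arm moves only by the tool jog_arm, never from a script. Its argument "series" is a list of rows, each a list of 3 entries, a list of its own where there are three numbers: the shift along the tool's x, y, z in mm, then the turn, a rotation vector about the tool's x, y, z in rad, then the gripper command: -1 is shut, 1 is fully open, values between are in proportion. In form: [[[x, y, z], [rx, ry, rz], claw], ...]. A call has 1 to 20 rows; each row shifts and turns the commanded pose from where the row before left it, along the tool's axes as they then stand; what a row does not reach is not made up. A row lasts 1/10 s, in which the tool goes at most 50 mm and 8.59 degrees, less where a joint would pass 70% of its speed; a pose out of reach is approached as far as the arm can. A call with a gripper value outside its range is refused whole. The fingers move at their own pace and stop on an object; the grip force is fixed at half the most. Time passes only in rows, so rows that do not move let the fingers close. It gives the time, the measured TCP pose, the force, the opening and the grip force at its end, in the units of the state.
- manip.sense(): the state, without advancing time (a new reading comes with each control period).
- camera(name): name is "scene" or "top" or "wrist"; returns the picture (400x640x3 uint8, blue, green, red); there is no depth.
- camera_params(name): a dict with "vertical_fov" (degrees; the focal length in pixels is half the picture's height over the tangent of half this angle, whatever the lens; pixels are square), "cx", "cy" (the principal point, pixels), "R" (3x3) and "t" (3): a world point X has camera coordinates R X + t. Camera axes: x right, y down, z forward; pixel columns grow to the right and rows downward; lengths in m; the calibration is good to about 2 mm. The wrist camera is an equidistant fisheye: a pixel r from the principal point sees the ray r / f radians off the axis. A picture is of the moment at which its call begins: read the wrist's pose just before it. camera_params takes no time and is no camera call; for the wrist camera it gives the pose at the moment of the call.
- manip.job_done(): hands the job in; it is judged then, once.
The state is a dict: "time": time; "qpos": joint angles; "dq": joint speeds; "tau": joint torques, N m; "ee_pos": TCP position; "ee_rot": TCP orientation; "force": force on the tool from outside, world axes, zero at the start; "torque": the same for the moment, N m; "gripper_width": finger opening in m; "grasp_force": force on a finger pad.
Only numpy, scipy, OpenCV 4.12 (cv2) and the standard library are available. Lean on these libraries where they do the work, as an engineer would, in place of code of your own. Each camera call takes 0.05 s, during which the arm holds its last target. There are 200 camera calls.

## Task

Dry-run the tack-weld order on the three witness stands: with the fingertips, lightly touch the top of the disc-headed pin, then the square-headed pin, then the bar-headed pin, pressing each so that it sinks to roughly half its stroke and stays there. Do not push a pin out of turn, press hard or drive any pin home, and do not lift or shove the stands or disturb the loose steel pieces around them.

Things in the scene. Friction and masses are not known exactly. Their poses are not given: they have to be found in the camera images.
- stand_disc: the shortest of three steel witness stands, 70 mm tall with its pin up: loose on the bench, square foot 76 x 76 x 14 mm, about 0.8 kg, round column 28 to 34 mm thick on the foot, and on top a thin upright pin whose head is a flat round disc 40 mm across, 8 mm thick, level. Origin: centre of the foot's underside; z up, x and y along the foot's sides
- disc_top (a point): centre of the flat top of that stand's pin head (a flat round disc 40 mm across); 70 mm above the bench with the pin up, sinks with the pin
- pin_disc (a joint): how far this pin has been pushed down, m: 0 = up (every pin starts so), 0.024 = bottomed on the column. Held by friction: sinks under about 3.5 N (little more when pushed fast), has no spring, stays where it is left
- stand_square: the middle of three steel witness stands, 85 mm tall with its pin up: loose on the bench, square foot 76 x 76 x 14 mm, about 0.8 kg, round column 28 to 34 mm thick on the foot, and on top a thin upright pin whose head is a flat square plate 30 x 30 mm, 8 mm thick, level. Origin: centre of the foot's underside; z up, x and y along the foot's sides
- square_top (a point): centre of the flat top of that stand's pin head (a flat square plate 30 x 30 mm); 85 mm above the bench with the pin up, sinks with the pin
- pin_square (a joint): how far this pin has been pushed down, m: 0 = up (every pin starts so), 0.024 = bottomed on the column. Held by friction: sinks under about 3.5 N (little more when pushed fast), has no spring, stays where it is left
- stand_bar: the tallest of three steel witness stands, 100 mm tall with its pin up: loose on the bench, square foot 76 x 76 x 14 mm, about 0.8 kg, round column 28 to 34 mm thick on the foot, and on top a thin upright pin whose head is a flat narrow bar 16 mm wide (stand x) and 56 mm long (stand y), 8 mm thick, level. Origin: centre of the foot's underside; z up, x and y along the foot's sides
- bar_top (a point): centre of the flat top of that stand's pin head (a flat narrow bar 16 mm wide (stand x) and 56 mm long (stand y)); 100 mm above the bench with the pin up, sinks with the pin
- pin_bar (a joint): how far this pin has been pushed down, m: 0 = up (every pin starts so), 0.024 = bottomed on the column. Held by friction: sinks under about 3.5 N (little more when pushed fast), has no spring, stays where it is left
- round_slug: bystander: loose steel slug standing on end, 35 mm across, 26 mm tall, among the stands; origin at the centre of its underside
- round_slug_b: bystander: loose thin steel slug standing on end, 24 mm across, 40 mm tall, among the stands; origin at the centre of its underside
- square_tube: bystander: loose square tube offcut 30 x 90 x 30 mm lying near the stands; origin at the centre of its underside, y along its length
- gusset: bystander: loose three-cornered gusset plate 60 x 60 x 8 mm lying near the stands; origin at the centre of its underside
Mind the look-alikes: they are no part of the job. Leave any orange look-alike of the stand_disc alone.

How it is judged:
On the way, in this order (a step that is already met when the one before it is completed fails the run):
1. a fingertip has pushed the disc pin at least 5 mm down (value of joint pin_disc above 0.005 m and contact force between the fingers and stand_disc above 0.2 N), for 0.02 s.
2. a fingertip has pushed the square pin at least 5 mm down (value of joint pin_square above 0.005 m and contact force between the fingers and stand_square above 0.2 N), for 0.02 s.
3. a fingertip has pushed the bar pin at least 5 mm down (value of joint pin_bar above 0.005 m and contact force between the fingers and stand_bar above 0.2 N), for 0.02 s.
At the end, for the whole second after the job is handed in: all three pins are 5 to 20 mm down (of 24), each stand upright, at rest and within 25 mm of its start, each loose bystander within 25 mm of its start (value of joint pin_disc between 0.005 and 0.02 m and angle between each of stand_disc, stand_square, stand_bar's own z axis and vertical below 0.1 rad and distance of each of stand_disc, stand_square, stand_bar, round_slug, round_slug_b, square_tube, gusset from where it was at the start of the episode below 0.025 m and linear speed of each of stand_disc, stand_square, stand_bar below 0.01 m/s and value of joint pin_square between 0.005 and 0.02 m and value of joint pin_bar between 0.005 and 0.02 m); the robot touches nothing.
It fails at once if a pin is pushed (over 3 mm) before the one ahead of it in the order disc, square, bar is 5 mm down ((value of joint pin_square above 0.003 m and value of joint pin_disc below 0.005 m) or (value of joint pin_bar above 0.003 m and value of joint pin_square below 0.005 m)).
It fails at once if a pin is driven home or nearly so (over 20 mm of its 24) (value of joint any of pin_disc, pin_square, pin_bar above 0.02 m).
It fails at once if a stand is struck or pressed hard (over 25 N) (contact force between any of the arm, the fingers and stand_disc above 25 N or contact force between any of the arm, the fingers and stand_square above 25 N or contact force between any of the arm, the fingers and stand_bar above 25 N).
It fails at once if a stand is lifted (over 8 mm) or shoved (over 25 mm) (height (world z) of any of stand_disc, stand_square, stand_bar above 0.008 m or distance of any of stand_disc, stand_square, stand_bar from where it was at the start of the episode above 0.025 m).
It fails at once if a loose bystander is moved more than 25 mm (distance of any of round_slug, round_slug_b, square_tube, gusset from where it was at the start of the episode above 0.025 m).
It also fails if it takes over 42 s, if anything falls off the work surface, if the arm or the gripper's body presses on something with over 40 N, if the wrist force passes 120 N, or if a joint passes its speed limit or range.

## Working session

There is one attempt and no reset: what is moved stays moved. The work goes in short steps, Python scripts to look and compute and a tool call to move; the robot and the scene stay as the last step left them, time stands still between calls to the robot, and variables do not carry over. Pictures are saved under pics/ and viewed, at most 10 in all, crops included, and the job is handed in when it is done.

Besides the shell and the picture viewer there is one more tool, called after "Request:" as a command line: name --argument value ..., lists and objects as JSON in quotes. jog_arm: Moves the arm, as the interface text tells. Its arguments: {"type":"object","properties":{"series":{"type":"array","items":{"type":"array"}}},"required":["series"]}

```bash
mkdir -p pics; python3 - <<'E'
from workcell import manip, camera, camera_params
import cv2,numpy as np
for n in("top","scene"):
    im=camera(n);cv2.imwrite(f"pics/{n}0.png",im)
    p=camera_params(n);print(n,{k:np.round(v,3).tolist() for k,v in p.items()})
s=manip.sense();print(s)
E
```

```text
top {'vertical_fov': 42.854, 'cx': 318.594, 'cy': 204.433, 'R': [[0.017, -1.0, -0.002], [-0.979, -0.016, -0.204], [0.204, 0.005, -0.979]], 't': [0.162, 0.526, 1.165]}
scene {'vertical_fov': 42.995, 'cx': 317.299, 'cy': 198.553, 'R': [[-0.897, -0.442, 0.018], [-0.193, 0.356, -0.914], [0.398, -0.823, -0.405]], 't': [0.542, 0.111, 1.078]}
{'time': 0.1, 'qpos': array([-1.23418025,  0.68990651, -0.19450687,  1.56626677,  0.15732054,
        0.90249985, -0.2151058 ]), 'dq': array([ 0.00120394, -0.0002113 , -0.0001878 , -0.00166079, -0.0001891 ,
        0.00026193,  0.00055572]), 'tau': array([-3.01588821e-03, -5.40604413e+01, -1.27140250e+00, -1.58986294e+01,
        9.38053010e-03,  4.42880904e-03,  1.54347123e-05]), 'ee_pos': array([0.1862586 , 0.59597639, 0.2305528 ]), 'ee_rot': array([ 1.50792421e-01,  9.88565088e-01, -8.42393605e-04, -5.36080641e-05]), 'force': array([-0.02795686, -0.55977903,  0.09478767]), 'torque': array([-0.00272878, -0.04174187, -0.02083616]), 'grasp_force': 0.0, 'gripper_width': 0.0853202664396353}
```

View pics/top0.png

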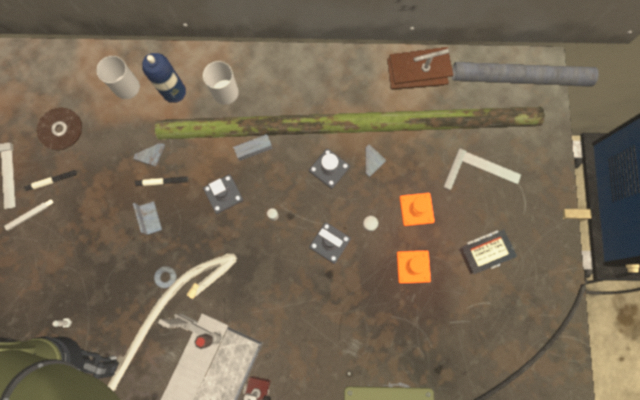

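View pics/scene0.png

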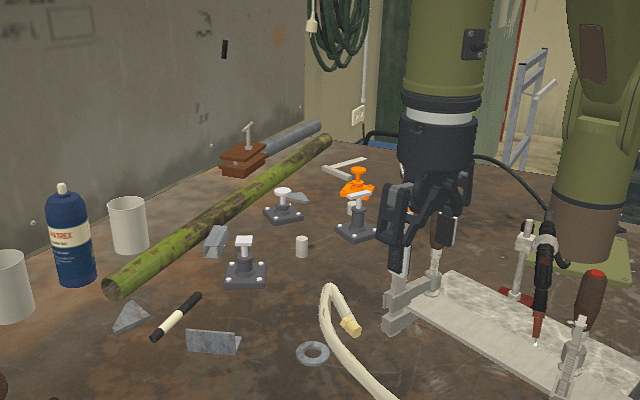

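The top view shows the disc head near (330,161), the square head near (218,187) and the bar head near (329,238). The orange decoys are at (417,209) and (414,267), with small slugs between the stands. The scene view shows the same heads near (283,191), (244,241) and (358,196). Next I'll segment the heads and cast rays.

```bash
cat >h.py <<'E'
import numpy as np,cv2
def ray(p,u,v,z):
    f=200/np.tan(np.radians(p["vertical_fov"])/2);R=np.array(p["R"]);t=np.array(p["t"])
    d=R.T@np.array([(u-p["cx"])/f,(v-p["cy"])/f,1]);c=-R.T@t
    return c+d*(z-c[2])/d[2]
def blob(im,u,v,r=18,th=200):
    m=np.zeros(im.shape[:2],np.uint8)
    m[v-r:v+r,u-r:u+r]=(im.min(2)>th)[v-r:v+r,u-r:u+r]
    n,l,s,c=cv2.connectedComponentsWithStats(m)
    k=1+s[1:,4].argmax()
    return c[k],s[k],cv2.minAreaRect(np.argwhere(l==k)[:,::-1].astype(np.float32))
E
python3 - <<'E'
from workcell import camera_params
from h import *
G={"top":[(330,161),(218,187),(329,238)],"scene":[(283,191),(244,241),(358,196)]}
for n in G:
    im=cv2.imread(f"pics/{n}0.png");p=camera_params(n)
    for (u,v),z,nm in zip(G[n],(.07,.085,.1),("disc","sq","bar")):
        for th in (170,200):
            c,s,r=blob(im,u,v,th=th)
            print(n,nm,th,np.round(c,1),s[4],np.round(ray(p,*c,z),3),np.round(r[1],1),round(r[2]))
            if n=="top":
                b=np.array([ray(p,*q,z) for q in cv2.boxPoints(r)])[:,:2];e=np.diff(b,axis=0)
                print('   sides',np.round(np.hypot(*e.T),3),np.round(np.degrees(np.arctan2(e[:,1],e[:,0]))))
im=cv2.imread("pics/top0.png")[110:300,180:480];cv2.imwrite("pics/c.png",cv2.resize(im,None,fx=2.6,fy=2.6,interpolation=2))
E
```

```text
top disc 170 [329.3 160.7] 219 [0.628 0.147 0.07 ] [16.3 15.8] 31
   sides [0.039 0.04  0.039] [ -29. -121.  151.]
top disc 200 [329.3 160.8] 195 [0.628 0.147 0.07 ] [15.9 14.4] 39
   sides [0.036 0.039 0.035] [ -37. -129.  143.]
top sq 170 [216.8 186.4] 159 [0.556 0.41  0.085] [12.1 12.5] 63
   sides [0.029 0.03  0.029] [ -61. -151.  119.]
top sq 200 [216.9 186.4] 134 [0.556 0.41  0.085] [11.2 11.2] 63
   sides [0.026 0.027 0.026] [ -61. -151.  119.]
top bar 170 [330.6 237.3] 175 [0.438 0.142 0.1  ] [24.4  7.3] 33
   sides [0.017 0.055 0.017] [ -32. -122.  148.]
top bar 200 [330.5 237.3] 140 [0.438 0.142 0.1  ] [23.6  5.9] 33
   sides [0.014 0.054 0.013] [ -32. -122.  148.]
scene disc 170 [281.6 191.8] 122 [0.618 0.16  0.07 ] [13.9 17.8] 34
scene disc 200 [282.2 190.1] 78 [0.622 0.15  0.07 ] [ 6. 15.] 90
scene sq 170 [243.5 240.2] 158 [0.55  0.416 0.085] [10. 17.] 90
scene sq 200 [243.8 239. ] 110 [0.552 0.413 0.085] [ 6. 16.] 90
scene bar 170 [358.4 193.1] 72 [0.435 0.148 0.1  ] [ 3.2 23.5] 77
scene bar 200 [358.5 193. ] 63 [0.435 0.147 0.1  ] [ 3.  21.1] 77
```

View pics/c.png

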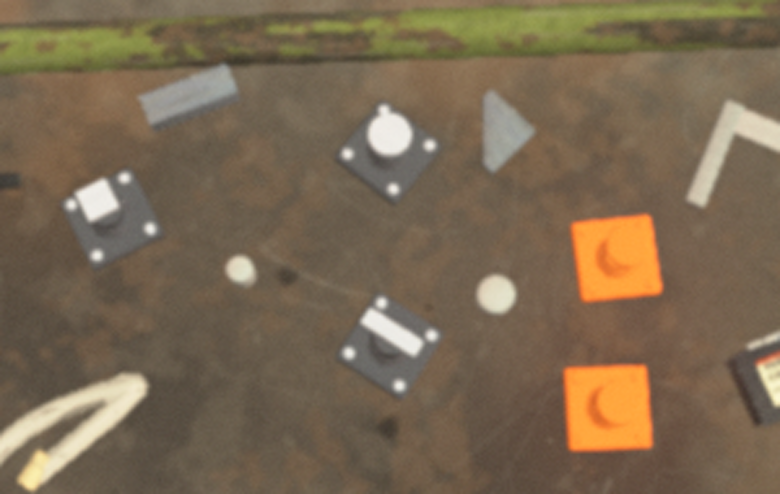

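All sizes match, so the heads are disc (0.628,0.147,0.07), square (0.556,0.410,0.085) and bar (0.438,0.142,0.10). I'll shut the gripper and travel high to above the disc.

Request:
jog_arm --series '[[[-15, -8, 0], [0, 0, 0], -1], [[-31, -16.5, 0], [0, 0, 0], -1], [[-31, -16.5, 0], [0, 0, 0], -1], [[-31, -16.5, 0], [0, 0, 0], -1], [[-31, -16.5, 0], [0, 0, 0], -1], [[-31, -16.5, 0], [0, 0, 0], -1], [[-31, -16.5, 0], [0, 0, 0], -1], [[-31, -16.5, 0], [0, 0, 0], -1], [[-31, -16.5, 0], [0, 0, 0], -1], [[-31, -16.5, 0], [0, 0, 0], -1], [[-31, -16.5, 0], [0, 0, 0], -1], [[-31, -16.5, 0], [0, 0, 0], -1], [[-31, -16.5, 0], [0, 0, 0], -1], [[-31, -16.5, 0], [0, 0, 0], -1], [[-31, -16.5, 0], [0, 0, 0], -1], [[-31, -16.5, 0], [0, 0, 0], -1], [[-31, -16.5, 0], [0, 0, 0], -1], [[-31, -16.5, 0], [0, 0, 0], -1], [[-14, -8.5, 0], [0, 0, 0], -1], [[0, 0, 0], [0, 0, 0], -1]]'

```text
time: 2.1
ee_pos: [0.6295, 0.1432, 0.2307]
ee_rot: [0.154, 0.988, -0.001, 0.0]
force: [0.5, -0.0, -0.2]
gripper_width: 0.0001
grasp_force: 0.0
```

Request:
jog_arm --series '[[[2.5, 3.5, 15], [0, 0, 0], -1], [[0, 0, 25], [0, 0, 0], -1], [[0, 0, 25], [0, 0, 0], -1], [[0, 0, 25], [0, 0, 0], -1], [[0, 0, 15], [0, 0, 0], -1], [[0, 0, 0], [0, 0, 0], -1], [[0, 0, 0], [0, 0, 0], -1]]'

```text
time: 2.8
ee_pos: [0.627, 0.1525, 0.127]
ee_rot: [0.15, 0.989, 0.0, 0.0]
force: [0.0, 0.2, 0.3]
gripper_width: -0.0002
grasp_force: 0.0
```

```bash
cat >>h.py <<'E'
def fray(p,u,v,z):
    f=200/np.tan(np.radians(p["vertical_fov"])/2);R=np.array(p["R"]);t=np.array(p["t"])
    a=np.array([u-p["cx"],v-p["cy"]]);r=np.hypot(*a);th=r/f
    d=R.T@np.r_[a/r*np.sin(th),np.cos(th)];c=-R.T@t
    return c+d*(z-c[2])/d[2]
def fproj(p,X):
    f=200/np.tan(np.radians(p["vertical_fov"])/2)
    q=np.array(p["R"])@np.array(X)+np.array(p["t"]);r=np.hypot(q[0],q[1])
    return np.array([p["cx"],p["cy"]])+q[:2]/r*np.arctan2(r,q[2])*f
E
cat >w.py <<'E'
import sys
from workcell import manip,camera,camera_params
from h import *
n,z=sys.argv[1],float(sys.argv[2]);X=eval(sys.argv[3])
s=manip.sense();p=camera_params("wrist");im=camera("wrist");print(s["ee_pos"],s["force"])
u,v=fproj(p,list(X)+[z]);print("expect",u,v,"tcp px",fproj(p,s["ee_pos"]))
for th in(170,200):
    try:
        c,st,r=blob(im,int(u),int(v),45,th);print(th,c,st,np.round(fray(p,*c,z),4))
    except Exception as e:print(e)
cv2.imwrite(f"pics/{n}.png",im)
E
python3 w.py w1 .07 "(.628,.147)"
```

```text
[0.62697567 0.15252707 0.12695477] [0.01722637 0.19688223 0.25909235]
expect 311.1956700658627 216.51806871341986 tcp px [318.74032133 248.67986632]
170 [306.08155583 211.75365956] [ 278  186   58   55 2391] [0.6237 0.1447 0.07  ]
200 [305.91543799 211.73460538] [ 278  186   58   54 2306] [0.6237 0.1446 0.07  ]
```

View pics/w1.png

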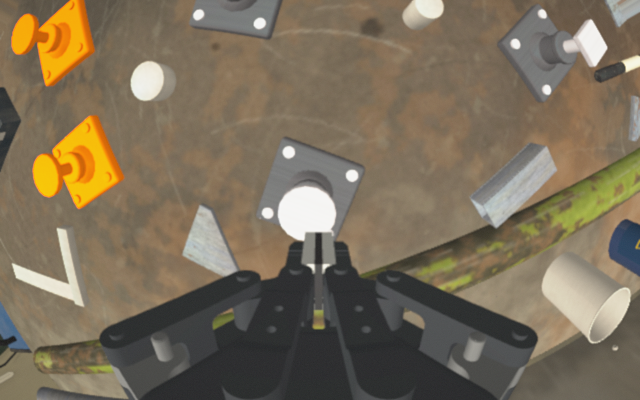

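The disc head is at (306,212), just beyond the fingertips, and the wrist ray agrees with the top camera to about 3 mm. I'll correct laterally and descend to just above it, then press slowly.

Request:
jog_arm --series '[[[-1.5, -6.5, 0], [0, 0, 0], -1], [[0, 0, 15], [0, 0, 0], -1], [[0, 0, 15], [0, 0, 0], -1], [[0, 0, 10], [0, 0, 0], -1], [[0, 0, 7], [0, 0, 0], -1], [[0, 0, 0], [0, 0, 0], -1], [[0, 0, 0], [0, 0, 0], -1]]'

```text
time: 3.55
ee_pos: [0.6267, 0.145, 0.0791]
ee_rot: [0.151, 0.989, 0.0, -0.0]
force: [-0.2, 0.6, 0.2]
gripper_width: -0.0001
grasp_force: 0.0
```

Request:
jog_arm --series '[[[0, 0, 3], [0, 0, 0], -1], [[0, 0, 3], [0, 0, 0], -1], [[0, 0, 3], [0, 0, 0], -1], [[0, 0, 3], [0, 0, 0], -1], [[0, 0, 2], [0, 0, 0], -1], [[0, 0, 0], [0, 0, 0], -1]]'

```text
time: 4.15
ee_pos: [0.6268, 0.1448, 0.0651]
ee_rot: [0.151, 0.989, 0.0, 0.0]
force: [0.1, -0.9, -0.1]
gripper_width: -0.0
grasp_force: 0.0
```

Request:
jog_arm --series '[[[0, 0, 2], [0, 0, 0], -1], [[0, 0, 2.5], [0, 0, 0], -1]]'

```text
time: 4.35
ee_pos: [0.6268, 0.1448, 0.061]
ee_rot: [0.151, 0.989, 0.0, 0.0]
force: [-0.6, -0.4, 2.8]
gripper_width: 0.0001
grasp_force: 1.7
```

Request:
jog_arm --series '[[[0, 0, 2.5], [0, 0, 0], -1]]'

```text
time: 4.45
ee_pos: [0.6268, 0.1448, 0.0582]
ee_rot: [0.151, 0.989, 0.0, 0.0]
force: [-0.9, 0.2, 4.0]
gripper_width: 0.0
grasp_force: 1.7
```

```bash
python3 w.py w2 .058 "(.627,.146)"; python3 -c "
from workcell import camera;import cv2
im=camera('scene');cv2.imwrite('pics/s2.png',cv2.resize(im[120:300,190:430],None,fx=3.3,fy=3.3))"
```

```text
[0.62677211 0.14479973 0.05824608] [-0.91947156  0.16520131  4.01770674]
expect 321.1304089545462 248.22112598863617 tcp px [318.73061554 248.6830733 ]
170 [315.72292546 229.50820441] [ 278  209   79   54 2133] [0.6164 0.1465 0.058 ]
200 [315.65571284 229.6471183 ] [ 278  209   79   54 1978] [0.6165 0.1464 0.058 ]
```

View pics/s2.png

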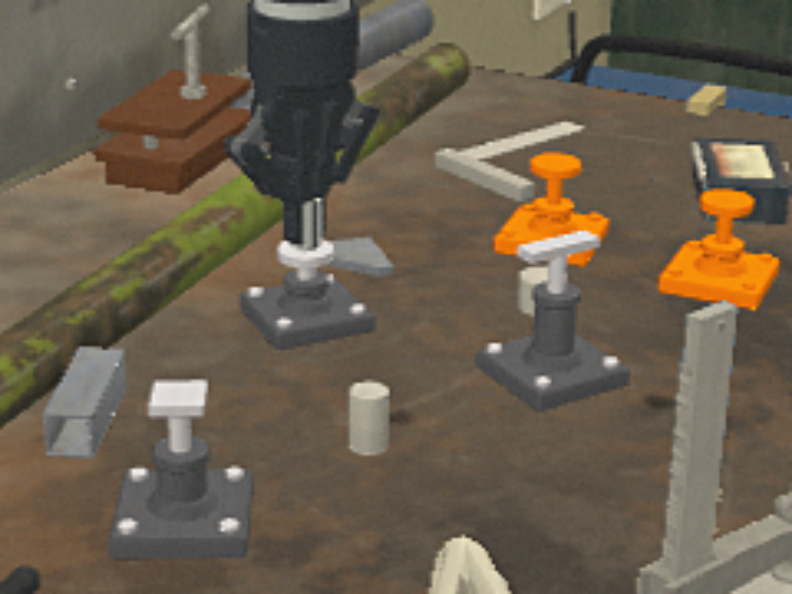

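The disc pin has visibly sunk under the fingertips, and the contact force is about 4 N. I'll retreat and measure the depth.

Request:
jog_arm --series '[[[0, 0, -10], [0, 0, 0], -1], [[0, 0, -25], [0, 0, 0], -1], [[0, 0, -25], [0, 0, 0], -1], [[0, 0, -25], [0, 0, 0], -1], [[0, 0, -7], [0, 0, 0], -1], [[0, 0, 0], [0, 0, 0], -1]]'

```text
time: 5.15
ee_pos: [0.6274, 0.145, 0.1516]
ee_rot: [0.151, 0.989, 0.001, 0.001]
force: [-0.5, 0.5, -0.2]
gripper_width: 0.0001
grasp_force: 0.0
```

```bash
cat >d.py <<'E'
# pin depth: vertical shift of a head patch between the start scene picture and now
import sys
from workcell import camera,camera_params
from h import *
a=cv2.imread("pics/scene0.png");p=camera_params("scene");b=camera("scene");cv2.imwrite(sys.argv[1],b)
f=200/np.tan(np.radians(p["vertical_fov"])/2)
H={"disc":(.627,.146,.07),"sq":(.556,.41,.085),"bar":(.438,.143,.1)}
pr=lambda X:(lambda q:np.array([p["cx"]+f*q[0]/q[2],p["cy"]+f*q[1]/q[2]]))(np.array(p["R"])@np.array(X)+np.array(p["t"]))
for n,X in H.items():
    u,v=pr(X).astype(int);per=np.linalg.norm(pr(X)-pr((X[0],X[1],X[2]-.01)))/10
    res=[]
    for th in(170,):
        for im in(a,b):
            c,s,r=blob(im,u,v,22,th);res.append((np.round(c,1),s[:5].tolist()))
    T=a[v-7:v+8,u-14:u+15];S=b[v-12:v+22,u-18:u+19]
    m=cv2.matchTemplate(S,T,cv2.TM_CCOEFF_NORMED);_,sc,_,l=cv2.minMaxLoc(m)
    print(n,"px/mm",round(per,3),res,"shift mm by blob",round((res[1][0][1]-res[0][0][1])/per,1),"match",(l[0]-4,l[1]-5),round(sc,2),round((l[1]-5)/per,1))
E
python3 d.py pics/s3.png; python3 w.py w3 .058 "(.627,.146)"
```

```text
disc px/mm 0.396 [(array([281.6, 191.8]), [274, 187, 17, 18, 122]), (array([281.7, 195.3]), [274, 192, 17, 9, 104])] shift mm by blob 8.8 match (0, 5) 0.91 12.6
sq px/mm 0.482 [(array([243.5, 240.2]), [235, 235, 18, 11, 158]), (array([243.6, 239.8]), [235, 235, 18, 11, 145])] shift mm by blob -0.8 match (0, 0) 1.0 0.0
bar px/mm 0.426 [(array([358.4, 193.1]), [347, 190, 24, 7, 72]), (array([358.4, 193.1]), [347, 190, 24, 7, 72])] shift mm by blob 0.0 match (0, 0) 1.0 0.0
[0.62646624 0.14460017 0.15021407] [ 0.98494822 -1.02193054 -0.73830951]
expect 320.372337704376 198.74398082894268 tcp px [318.6710789  248.72230895]
170 [318.49168297 197.99755382] [ 293  173   51   56 2044] [0.626  0.1448 0.058 ]
200 [317.66383431 196.81678173] [ 293  173   50   49 1883] [0.6249 0.1444 0.058 ]
```

The disc pin is down about 12 mm, and it hasn't moved sideways. Next is the square.

Request:
jog_arm --series '[[[7, 11, 0], [0, 0, 0], -1], [[14.5, 23, 0], [0, 0, 0], -1], [[14.5, 23, 0], [0, 0, 0], -1], [[14.5, 23, 0], [0, 0, 0], -1], [[14.5, 23, 0], [0, 0, 0], -1], [[14.5, 23, 0], [0, 0, 0], -1], [[14.5, 23, 0], [0, 0, 0], -1], [[14.5, 23, 0], [0, 0, 0], -1], [[14.5, 23, 0], [0, 0, 0], -1], [[14.5, 23, 0], [0, 0, 0], -1], [[9, 14, 0], [0, 0, 0], -1], [[0, 0, 0], [0, 0, 0], -1], [[0, 0, 0], [0, 0, 0], -1]]'

```text
time: 6.55
ee_pos: [0.556, 0.4088, 0.1496]
ee_rot: [0.151, 0.989, -0.001, -0.0]
force: [0.6, -0.7, -0.5]
gripper_width: 0.0
grasp_force: 0.0
```

```bash
python3 w.py w4 .085 "(.556,.410)"
```

```text
[0.55599644 0.40876928 0.14959663] [ 0.6032593  -0.66407073 -0.46805596]
expect 320.40551290045846 208.92821257215758 tcp px [318.70666052 248.74079361]
170 [317.48202189 205.81031787] [ 288  178   60   55 1919] [0.5532 0.4087 0.085 ]
200 [317.39137645 206.15865119] [ 289  178   58   54 1809] [0.5534 0.4086 0.085 ]
```

Request:
jog_arm --series '[[[1, 0.5, 10], [0, 0, 0], -1], [[0, 0, 20], [0, 0, 0], -1], [[0, 0, 15], [0, 0, 0], -1], [[0, 0, 8], [0, 0, 0], -1], [[0, 0, 3], [0, 0, 0], -1], [[0, 0, 0], [0, 0, 0], -1], [[0, 0, 0], [0, 0, 0], -1]]'

```text
time: 7.3
ee_pos: [0.5556, 0.411, 0.0949]
ee_rot: [0.151, 0.989, 0.001, 0.0]
force: [0.3, 0.8, 0.8]
gripper_width: -0.0
grasp_force: 0.0
```

Request:
jog_arm --series '[[[0, 0, 3], [0, 0, 0], -1], [[0, 0, 3], [0, 0, 0], -1], [[0, 0, 3], [0, 0, 0], -1], [[0, 0, 3], [0, 0, 0], -1]]'

```text
time: 7.7
ee_pos: [0.5552, 0.4107, 0.0825]
ee_rot: [0.151, 0.989, 0.0, 0.0]
force: [-0.5, -0.9, 3.4]
gripper_width: 0.0002
grasp_force: 1.7
```

Request:
jog_arm --series '[[[0, 0, 3], [0, 0, 0], -1], [[0, 0, 3], [0, 0, 0], -1], [[0, 0, 2], [0, 0, 0], -1]]'

```text
time: 8.0
ee_pos: [0.5553, 0.4108, 0.0742]
ee_rot: [0.151, 0.989, 0.0, 0.0]
force: [-0.6, -0.7, 4.0]
gripper_width: -0.0
grasp_force: 1.7
```

Request:
jog_arm --series '[[[0, 0, -10], [0, 0, 0], -1], [[0, 0, -20], [0, 0, 0], -1], [[0, 0, -25], [0, 0, 0], -1], [[0, 0, -20], [0, 0, 0], -1], [[0, 0, -5], [0, 0, 0], -1], [[0, 0, 0], [0, 0, 0], -1], [[0, 0, 0], [0, 0, 0], -1]]'

```text
time: 8.7
ee_pos: [0.5546, 0.4101, 0.1533]
ee_rot: [0.151, 0.989, -0.001, -0.001]
force: [-0.4, -0.7, 0.3]
gripper_width: 0.0003
grasp_force: 0.0
```

```bash
python3 d.py pics/s4.png
```

```text
disc px/mm 0.396 [(array([281.6, 191.8]), [274, 187, 17, 18, 122]), (array([281.8, 195.8]), [274, 192, 17, 13, 112])] shift mm by blob 10.1 match (0, 5) 0.91 12.6
sq px/mm 0.482 [(array([243.5, 240.2]), [235, 235, 18, 11, 158]), (array([243.7, 245.2]), [236, 241, 17, 11, 150])] shift mm by blob 10.4 match (0, 5) 0.97 10.4
bar px/mm 0.426 [(array([358.4, 193.1]), [347, 190, 24, 7, 72]), (array([358.5, 193.1]), [347, 190, 24, 7, 73])] shift mm by blob 0.0 match (0, 0) 1.0 0.0
```

The square pin is down about 10.4 mm. Now the bar.

Request:
jog_arm --series '[[[1.5, -15, -7], [0, 0, 0], -1], [[3, -26, 0], [0, 0, 0], -1], [[3, -26, 0], [0, 0, 0], -1], [[3, -26, 0], [0, 0, 0], -1], [[3, -26, 0], [0, 0, 0], -1], [[3, -26, 0], [0, 0, 0], -1], [[3, -26, 0], [0, 0, 0], -1], [[3, -26, 0], [0, 0, 0], -1], [[3, -26, 0], [0, 0, 0], -1], [[3, -26, 0], [0, 0, 0], -1], [[3, -26, 0], [0, 0, 0], -1], [[0, -15.5, 0], [0, 0, 0], -1], [[0, 0, 0], [0, 0, 0], -1], [[0, 0, 0], [0, 0, 0], -1]]'

```text
time: 10.15
ee_pos: [0.4393, 0.1438, 0.1612]
ee_rot: [0.151, 0.989, 0.001, 0.0]
force: [1.0, 0.8, 0.8]
gripper_width: 0.0002
grasp_force: 0.0
```

```bash
python3 w.py w5 .1 "(.438,.142)"
```

```text
[0.43928651 0.14382069 0.16117873] [0.96610533 0.84255987 0.79775344]
expect 315.35357806510063 209.9832270038012 tcp px [318.74038143 248.72385367]
170 [311.78824834 208.31097561] [ 271  189   83   39 1804] [0.4361 0.14   0.1   ]
200 [311.79906814 208.47233547] [ 272  189   82   39 1717] [0.4362 0.14   0.1   ]
```

View pics/w5.png

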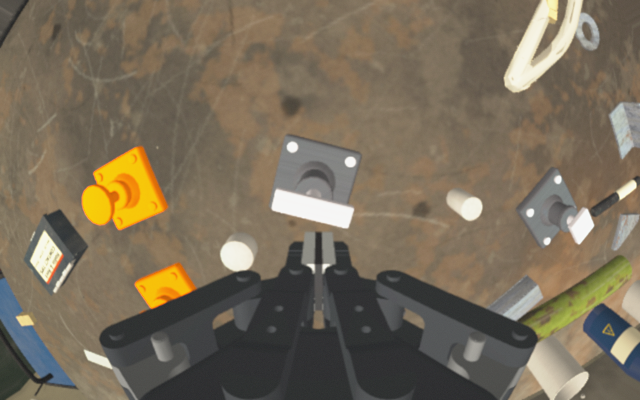

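The whole bar head is visible at (312,208), and its ray is within 2 mm of the top camera's. The look-alikes and slugs are clear of the fingers. Descending.

Request:
jog_arm --series '[[[1.5, -3.5, 10], [0, 0, 0], -1], [[0, 0, 20], [0, 0, 0], -1], [[0, 0, 13], [0, 0, 0], -1], [[0, 0, 6], [0, 0, 0], -1], [[0, 0, 3], [0, 0, 0], -1], [[0, 0, 0], [0, 0, 0], -1], [[0, 0, 0], [0, 0, 0], -1]]'

```text
time: 10.9
ee_pos: [0.4364, 0.1403, 0.1097]
ee_rot: [0.151, 0.989, 0.0, 0.0]
force: [-0.7, 0.5, 0.1]
gripper_width: -0.0
grasp_force: 0.0
```

Request:
jog_arm --series '[[[0, 0, 3], [0, 0, 0], -1], [[0, 0, 3], [0, 0, 0], -1], [[0, 0, 3], [0, 0, 0], -1], [[0, 0, 3], [0, 0, 0], -1]]'

```text
time: 11.3
ee_pos: [0.4362, 0.1399, 0.0972]
ee_rot: [0.151, 0.989, 0.0, 0.0]
force: [-0.2, -0.5, 3.3]
gripper_width: -0.0
grasp_force: 1.7
```

Request:
jog_arm --series '[[[0, 0, 3], [0, 0, 0], -1], [[0, 0, 3], [0, 0, 0], -1], [[0, 0, 2.5], [0, 0, 0], -1]]'

```text
time: 11.6
ee_pos: [0.4361, 0.1399, 0.0886]
ee_rot: [0.151, 0.989, 0.0, 0.0]
force: [0.2, -0.7, 2.5]
gripper_width: -0.0004
grasp_force: 1.7
```

Request:
jog_arm --series '[[[0, 0, -10], [0, 0, 0], -1], [[0, 0, -20], [0, 0, 0], -1], [[0, 0, -25], [0, 0, 0], -1], [[0, 0, -25], [0, 0, 0], -1], [[0, 0, -25], [0, 0, 0], -1], [[0, 0, -10], [0, 0, 0], -1], [[0, 0, 0], [0, 0, 0], -1], [[0, 0, 0], [0, 0, 0], -1], [[0, 0, 0], [0, 0, 0], -1]]'

```text
time: 12.5
ee_pos: [0.4352, 0.1395, 0.2027]
ee_rot: [0.151, 0.989, -0.001, -0.001]
force: [0.1, -0.4, 0.2]
gripper_width: 0.0002
grasp_force: 0.0
```

```bash
python3 d.py pics/s5.png; python3 -c "
import cv2;cv2.imwrite('pics/s5c.png',cv2.resize(cv2.imread('pics/s5.png')[150:300,190:430],None,fx=3,fy=3))"
```

```text
disc px/mm 0.396 [(array([281.6, 191.8]), [274, 187, 17, 18, 122]), (array([281.7, 195.6]), [274, 192, 17, 12, 110])] shift mm by blob 9.6 match (0, 5) 0.91 12.6
sq px/mm 0.482 [(array([243.5, 240.2]), [235, 235, 18, 11, 158]), (array([243.7, 245.1]), [236, 241, 17, 11, 145])] shift mm by blob 10.2 match (0, 5) 0.97 10.4
bar px/mm 0.426 [(array([358.4, 193.1]), [347, 190, 24, 7, 72]), (array([357.9, 198.1]), [347, 195, 24, 8, 76])] shift mm by blob 11.7 match (0, 5) 0.84 11.7
```

View pics/s5c.png

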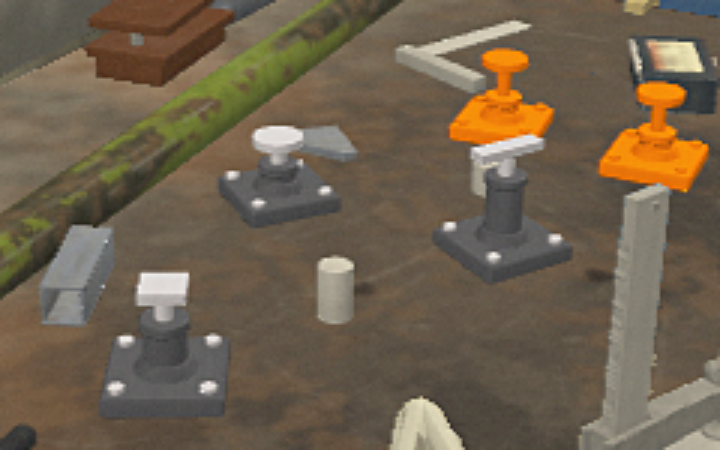

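All three pins are at about half stroke, the stands are upright and the bystanders are unmoved. The arm is clear, so I'll hand in.

```bash
python3 -c "
from workcell import manip;print(manip.job_done())"
```

```text
the job is handed in; nothing more can be done
None
```

The job is handed in: I pressed the disc, square and bar pins in that order, each to roughly 10–12 mm of its 24 mm stroke by the scene camera. No stand or loose piece was seen to move, but the hand-in returned no verdict.

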